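Close the mould and show where to pour

TASK

Get the casting mould ready for the pour: with the fingertips press the one latch lever that still stands open fully down flat on the lid. Then show your workmate where to pour: point at the filling funnel, the widest of the three openings on the lid, with the fingertips over its middle and a few centimetres above its rim; never touch the funnel, stay still there for at least two seconds, and finish while still pointing at it. Grasp and lift nothing, keep the other two latches shut, and leave the vents and all loose things alone.

Things in the scene. Friction and masses are not known exactly. Their poses are not given: they have to be found in the camera images.
- mould: the casting mould: a long box, black sides with a plywood lid, fixed to the table, 240 x 440 mm and 100 mm high to the lid's top. Origin at the centre of its underside (on the table); y along its length, z up, -x towards its near long edge, where the three latches are
- latch_a (a joint): hinge of latch a: 0 rad when shut (the steel lever lies flat along the lid, pointing to the mould's -x, the near edge), grows up to 1.3 as the free end swings up and towards +x. A friction hinge: it stays where it is left and yields to about 2 N at the free end; a stop holds it at 0. One of the three latches stands open at 0.6 to 1.1 rad, the other two are shut; their places along the edge vary
- hinge_a (a point): latch a's hinge axis (parallel to the mould's y), 14 mm above the lid's top, 45 mm to the near side of the mould's midline. Its axes are parallel to the mould's and do not turn with the lever
- tip_a (a point): latch a's press point: centre of the upper face of the round pad (30 mm across) at the lever's free end, 62 mm from the hinge axis; the lever is 22 mm wide and 6 mm thick, its mid-plane passing through the hinge axis. Its axes turn with the lever, z out of its upper face
- latch_b (a joint): hinge of latch b: 0 rad when shut (the steel lever lies flat along the lid, pointing to the mould's -x, the near edge), grows up to 1.3 as the free end swings up and towards +x. A friction hinge: it stays where it is left and yields to about 2 N at the free end; a stop holds it at 0. One of the three latches stands open at 0.6 to 1.1 rad, the other two are shut; their places along the edge vary
- hinge_b (a point): latch b's hinge axis (parallel to the mould's y), 14 mm above the lid's top, 45 mm to the near side of the mould's midline. Its axes are parallel to the mould's and do not turn with the lever
- tip_b (a point): latch b's press point: centre of the upper face of the round pad (30 mm across) at the lever's free end, 62 mm from the hinge axis; the lever is 22 mm wide and 6 mm thick, its mid-plane passing through the hinge axis. Its axes turn with the lever, z out of its upper face
- latch_c (a joint): hinge of latch c: 0 rad when shut (the steel lever lies flat along the lid, pointing to the mould's -x, the near edge), grows up to 1.3 as the free end swings up and towards +x. A friction hinge: it stays where it is left and yields to about 2 N at the free end; a stop holds it at 0. One of the three latches stands open at 0.6 to 1.1 rad, the other two are shut; their places along the edge vary
- hinge_c (a point): latch c's hinge axis (parallel to the mould's y), 14 mm above the lid's top, 45 mm to the near side of the mould's midline. Its axes are parallel to the mould's and do not turn with the lever
- tip_c (a point): latch c's press point: centre of the upper face of the round pad (30 mm across) at the lever's free end, 62 mm from the hinge axis; the lever is 22 mm wide and 6 mm thick, its mid-plane passing through the hinge axis. Its axes turn with the lever, z out of its upper face
- filler_mouth (a point): centre of the mouth (rim level) of the filling funnel: the widest of the three grey plastic openings that stand in a row along the lid, 35 mm beyond its midline; it flares from 44 mm at the foot to 72 mm across the rim, 40 mm high. z up
- vent1_mouth (a point): centre of the mouth of a vent pipe: straight grey tube 26 mm across, 40 mm high, in the same row as the funnel. z up
- vent2_mouth (a point): centre of the mouth of a vent pipe: straight grey tube 26 mm across, 40 mm high, in the same row as the funnel. z up
- plug: bystander: black rubber plug 34 mm across, 26 mm high, standing on the lid in the row of openings. Origin at its underside
- stick: bystander: flat wooden stirring stick, 220 x 18 x 6 mm, lying along the far edge of the lid. Origin at its underside
- cup: bystander: white mixing cup, 80 mm across, 100 mm high, to the left of the mould. Origin at its underside
- bottle: bystander: white bottle, 60 mm across, 150 mm high, to the right of the mould. Origin at its underside
- tape: bystander: roll of paper tape, 100 mm across, 48 mm high, lying flat, right of the robot's front. Origin at its underside
- scraper: bystander: filling knife with a wooden handle, 155 mm long, 18 mm high, lying left of the robot's front. Origin at its underside
- offcut: bystander: wood offcut 50 x 90 x 28 mm on the table between robot and mould. Origin at its underside

How it is judged:
By the outcome, as a careful person would: the job done as asked, in the order asked, and still so for the second after the job is handed in, with the robot touching nothing.
It also fails if it takes over 40 s, if anything falls off the work surface, if the arm or the gripper's body presses on something with over 40 N, if the wrist force passes 120 N, or if a joint passes its speed limit or range.

ROBOT

A 7-joint arm with a two-finger parallel gripper is mounted at the origin on the work surface. World frame = base frame: x ahead of the robot, y to its left, z up, the work surface at z = 0. Lengths are in m, angles in rad, forces in N, time in s.
With the tool pointing down it reaches from about 0.4 to 0.85 m from the base axis. Payload 10.4 kg.
Tool frame: the origin (TCP) lies at the very end of the fingers, on their centre line; the grasp point (between the pads) lies 19 mm behind it; z points along the fingers, y is the direction in which the jaws open and shut (so a half turn about z gives the same grasp; the last joint's range is limited). The gripper opens to 85 mm and grips with 20 to 120 N. Pads are 22 mm wide; open, the fingers measure 114 mm over their backs; the gripper's body (76 mm by 85 mm) begins 54 mm behind the grasp point. The pads swing forward as they close: fully open they stand 13 mm farther back than shut.
Start: joints at [1.292, 0.332, -0.065, 1.46, 0.022, 1.35, -0.088], TCP at [0.158, -0.605, 0.231] pointing down, gripper open.
Joint ranges: [-2.6, 2.6], [-0.5, 2.12], [-1.47, 1.34], [0.16, 2.42], [-1.27, 4.41], [0.06, 2.06], [-2.6, 2.6]. Speed limits (rad/s): [2.22, 2.22, 2.79, 2.79, 3.14, 3.14, 3.14].

INTERFACE

Orientations are given as a unit quaternion [x, y, z, w].
In Python, from workcell import get_obs, camera, camera_info, hand_in gives the robot as it stands.
- The arm moves only by the tool move_arm, never from a script. Its argument "moves" is a list of rows, each a list of 3 entries, a list of its own where there are three numbers: the shift along the tool's x, y, z in units of 25 mm (1.0 is 25 mm), then the turn, a rotation vector about the tool's x, y, z in degrees, then the opening, from 0 (shut) to 1 (fully open). A call has 1 to 5 rows; each row shifts and turns the commanded pose from where the row before left it, along the tool's axes as they then stand; what a row does not reach is not made up. A row lasts 1/8 s, in which the tool goes at most 62.5 mm and 10.7 degrees, less where a joint would pass 70% of its speed; a pose out of reach is approached as far as the arm can. A call is refused whole if a number of a shift passes 1 or a number of a turn 10.7, either way. A call with a gripper value outside its range is refused whole. The fingers move at their own pace and stop on an object; "squeeze" is the grip in N (left out, the last holds). Time passes only in rows, so rows that do not move let the fingers close. It gives the time, the measured TCP pose, the force and the opening at its end, in the units of the state.
- get_obs(): the state, without advancing time (a new reading comes with each control period).
- camera(name): name is "scene" or "top"; returns the picture (384x512x3 uint8, red, green, blue); there is no depth.
- camera_info(name): a dict with "fx", "fy", "cx", "cy" (pixels), "origin" and "rotation" of the camera in the world. Camera axes: x right, y down, z forward; pixel columns grow to the right and rows downward; lengths in m; the calibration is good to about 2 mm. A picture is of the moment at which its call begins. camera_info takes no time and is no camera call.
- hand_in(): hands the job in, once; it reports no verdict.
The state is a dict: "clock": time; "joint_pos": joint angles; "joint_velocities": joint speeds; "tau": joint torques, N m; "position": TCP position; "ee_rot": TCP orientation; "ft_force": force on the tool from outside, world axes, zero at the start; "torque": the same for the moment, N m; "grip_width": opening from 0.0 (shut) to 1.0 (fully open).
Only numpy, scipy, OpenCV 4.12 (cv2) and the standard library are available. Lean on these libraries where they do the work, as an engineer would, in place of code of your own. Each camera call takes 0.05 s, during which the arm holds its last target. There are 200 camera calls.

## Working session

There is one attempt and no reset: what is moved stays moved. The work goes in short steps, Python scripts to look and compute and a tool call to move; the robot and the scene stay as the last step left them, time stands still between calls to the robot, and variables do not carry over. Pictures are saved under pics/ and viewed, about 8 in all and at most 12, crops included, and the job is handed in when it is done.

Besides the shell and the picture viewer there is one more tool, called after ">>>" as name([rows], argument=value, ...), one row to a line, values as JSON. move_arm: Moves the arm, as the interface text tells. Its arguments: {"type":"object","properties":{"moves":{"type":"array","items":{"type":"array"}},"squeeze":{"type":"number"}},"required":["moves"]}

```bash
mkdir -p pics
python3 - <<'E'
from workcell import *
import cv2
for n in("scene","top"):
    cv2.imwrite(f"pics/{n}0.png",camera(n)[:,:,::-1]); print(camera_info(n))
print(get_obs())
E
```

```text
{'fx': 356.166415884569, 'fy': 356.166415884569, 'cx': 254.22742022492847, 'cy': 188.83546634933916, 'origin': array([ 0.869431  , -0.60286825,  0.77881602]), 'rotation': array([ 0.88559427,  0.2440122 , -0.10663118, -0.38053991])}
{'fx': 381.33158846971446, 'fy': 381.33158846971446, 'cx': 256.2093945900449, 'cy': 193.7290782816818, 'origin': array([ 0.38555783, -0.00775168,  1.30016279]), 'rotation': array([-0.70309481,  0.70943929, -0.02919654,  0.03874452])}
{'clock': 0.1, 'joint_pos': array([ 1.29239965,  0.33283635, -0.0646653 ,  1.46079707,  0.02160092,
        1.34990063, -0.08849187]), 'joint_velocities': array([ 0.0008288 , -0.00080213,  0.00019396, -0.00264724, -0.00015387,
        0.00051211,  0.00043382]), 'tau': array([ 2.23133226e-03, -6.26740050e+01,  4.96872060e-02, -3.92431033e+01,
        1.63109705e-02,  6.98073316e-03, -2.13300046e-05]), 'position': array([ 0.15803499, -0.60437004,  0.23060689]), 'ee_rot': array([ 9.91832375e-01,  1.27546668e-01, -1.11944496e-04, -6.13005397e-04]), 'ft_force': array([-0.67803841,  0.40103072, -0.01583284]), 'torque': array([-0.0204171 ,  0.00495318, -0.05396277]), 'grip_width': 1.0018370789719968}
```

View pics/scene0.png

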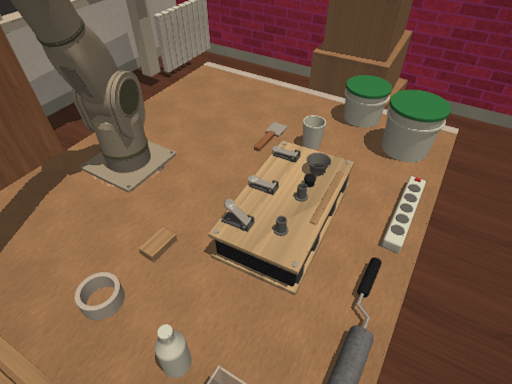

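View pics/top0.png

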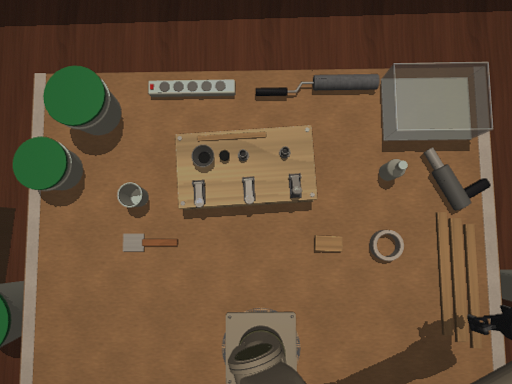

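The scene view shows the open latch as the one nearest the bottom right, scene about (238,212) and top about (296,185). The funnel is at scene (318,163) and top (203,157). I'll make one enlarged composite to refine these.

```bash
cat > h.py <<'E'
import numpy as np
from workcell import camera_info
from scipy.spatial.transform import Rotation as R
I={n:camera_info(n) for n in("scene","top")}
def ray(n,p):
    i=I[n]; d=R.from_quat(i['rotation']).apply([(p[0]-i['cx'])/i['fx'],(p[1]-i['cy'])/i['fy'],1]); return i['origin'],d
def plane(n,p,z):
    o,d=ray(n,p); return o+d*(z-o[2])/d[2]
def tri(p,q):
    o,d=ray("scene",p);a,e=ray("top",q)
    s=np.linalg.lstsq(np.c_[d,-e],a-o,rcond=None)[0]; x=o+d*s[0];y=a+e*s[1]
    return (x+y)/2,np.linalg.norm(x-y)
def proj(n,X):
    i=I[n]; v=R.from_quat(i['rotation']).inv().apply(np.array(X)-i['origin']); return v[:2]/v[2]*i['fx']+[i['cx'],i['cy']]
E
python3 - <<'E'
import cv2,numpy as np
from h import *
t=cv2.imread("pics/top0.png")[118:218,168:328]; s=cv2.imread("pics/scene0.png")[136:286,206:366]
c=cv2.INTER_CUBIC
cv2.imwrite("pics/t1.png",cv2.resize(t,None,fx=5,fy=5,interpolation=c)); cv2.imwrite("pics/s1.png",cv2.resize(s[:130],None,fx=4.5,fy=4.5,interpolation=c))
for p in((176,136),(313,127),(317,200),(181,207)): print(plane("top",p,.1))
E
```

```text
[0.6905079 0.2646147 0.1      ]
[ 0.71475346 -0.17608277  0.1       ]
[ 0.47965972 -0.18335372  0.1       ]
[0.46151629 0.246038   0.1       ]
```

View pics/t1.png

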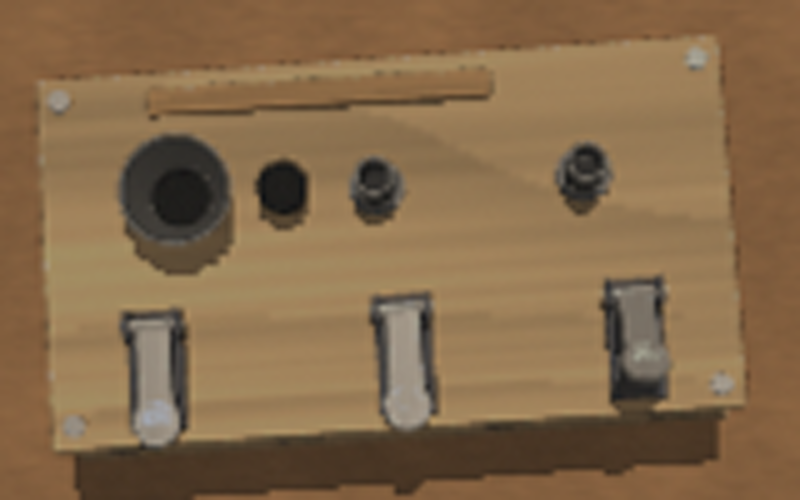

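View pics/s1.png

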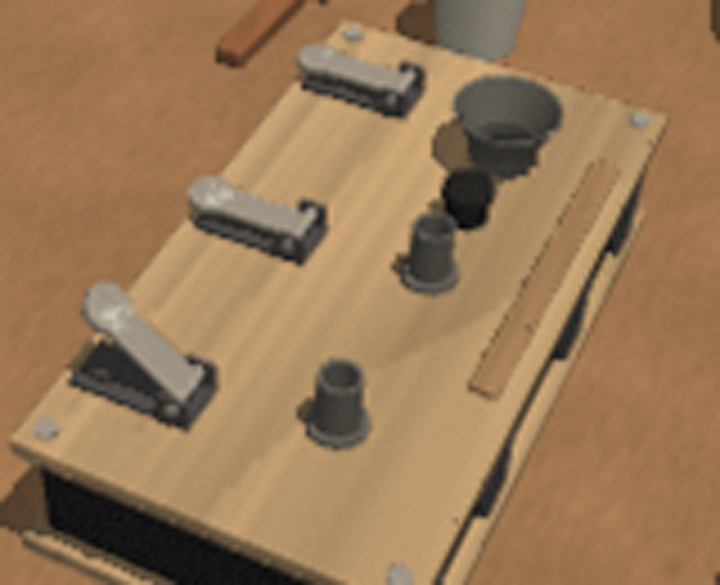

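The crops show, in zoomed pixels:

| Feature | Top crop | Scene crop |
|---|---|---|
| Open latch pad | (645,360) | (106,308) |
| Funnel rim centre | (175,190) | (508,113) |
| Lid corners | (38,82), (715,37), (745,405), (57,450) | – |

The left and middle latches are shut.

Run:
```python
from h import *
T=lambda x,y:(167.6+x/5,117.6+y/5)
S=lambda x,y:(205.6+x/4.5,135.6+y/4.5)
np.set_printoptions(precision=4,suppress=True)
c=[plane("top",T(*p),.1) for p in((38,82),(715,37),(745,405),(57,450))]
print(np.array(c),[np.linalg.norm(c[i]-c[i-1]) for i in range(4)])
m=np.mean(c,0)
ey=(c[0]-c[1]+c[3]-c[2]); yaw=np.arctan2(-ey[0],ey[1]); print("mould",m,"yaw",yaw)
Rz=R.from_euler('z',yaw)
L=lambda X:Rz.inv().apply(X-m)+[0,0,.1]
for n,a,b in(("pad",(106,308),(645,360)),("fun",(508,113),(175,190)),("padmid",(212,195),(408,408)),("v2",(343,378),(588,160))):
    X,e=tri(S(*a),T(*b)); print(n,X,e,"local",L(X))
F=plane("top",T(175,190),.14); print("funnel plane",F,L(F))
P=plane("scene",S(508,113),.14); print(P)
# lever angle: pad upper face centre local
for q in (.6,.7,.8,.9,1.0,1.1):
    y=L(tri(S(106,308),T(645,360))[0])[1]
    l=np.array([-.045-.062*np.cos(q)+.003*np.sin(q),y,.114+.062*np.sin(q)+.003*np.cos(q)])
    W=m+Rz.apply(l-[0,0,.1]); u=proj("top",W);v=proj("scene",W)
    print(q,W,((u-[167.6,117.6])*5),((v-[205.6,135.6])*4.5))
```

```text
[[ 0.6971  0.2673  0.1   ]
 [ 0.7214 -0.1685  0.1   ]
 [ 0.4841 -0.1822  0.1   ]
 [ 0.4597  0.2524  0.1   ]] [np.float64(0.23789882001005241), np.float64(0.43649339910420343), np.float64(0.23770594239388182), np.float64(0.43524150213473156)]
mould [0.5906 0.0422 0.1   ] yaw 0.055921600874922955
pad [ 0.5062 -0.1155  0.1555] 0.0029687027122538377 local [-0.0931 -0.1528  0.1555]
fun [0.6178 0.1726 0.1365] 0.0009451309423171211 local [0.0345 0.1286 0.1365]
padmid [0.4832 0.03   0.1148] 0.000520783950300511 local [-0.1079 -0.0062  0.1148]
v2 [ 0.6333 -0.0833  0.1403] 0.0003775932992873501 local [ 0.0356 -0.1277  0.1403]
funnel plane [0.6176 0.1723 0.14  ] [0.0342 0.1284 0.14  ]
[0.6189 0.168  0.14  ]
0.6 [ 0.5048 -0.1156  0.1515] [646.1192 364.8776] [106.9083 311.9685]
0.7 [ 0.5088 -0.1154  0.1562] [646.3524 357.4863] [112.8186 308.3147]
0.8 [ 0.5132 -0.1151  0.1606] [646.4661 349.367 ] [119.559  305.4494]
0.9 [ 0.518  -0.1149  0.1644] [646.4578 340.6041] [127.0708 303.4155]
1.0 [ 0.5233 -0.1146  0.1678] [646.3265 331.2918] [135.2847 302.2474]
1.1 [ 0.5288 -0.1143  0.1706] [646.0728 321.5329] [144.1211 301.9703]
```

Measurements agree: the lid is 0.238 × 0.436 m, the funnel mouth is at local x 0.034 and z 0.137–0.14, and the open lever is at about 0.65 rad. The press target when shut is world (0.492, -0.1165, 0.117). I'll close the fingers and travel there at z 0.23.

>>> move_arm([
  [[0.3,-0.5,0],[0,0,5.5],0],
  [[0.6,-0.9,0],[0,0,6],0],
  [[0.8,-1,0],[0,0,0],0],
  [[0.8,-1,0],[0,0,0],0],
  [[0.8,-1,0],[0,0,0],0],
])

```text
clock: 0.72
position: [0.2297, -0.4868, 0.231]
ee_rot: [1.0, 0.028, -0.0, -0.0]
ft_force: [0.1, 0.0, 0.3]
grip_width: 0.001
```

>>> move_arm([
  [[0.8,-1,0],[0,0,0],0],
  [[0.8,-1,0],[0,0,0],0],
  [[0.8,-1,0],[0,0,0],0],
  [[0.8,-1,0],[0,0,0],0],
  [[0.8,-1,0],[0,0,0],0],
])

```text
clock: 1.35
position: [0.3226, -0.3565, 0.2311]
ee_rot: [1.0, 0.028, -0.0, -0.0]
ft_force: [0.2, -0.6, 0.3]
grip_width: -0.002
```

>>> move_arm([
  [[0.8,-1,0],[0,0,0],0],
  [[0.8,-1,0],[0,0,0],0],
  [[0.8,-1,0],[0,0,0],0],
  [[0.8,-1,0],[0,0,0],0],
  [[0.8,-1,0],[0,0,0],0],
])

```text
clock: 1.98
position: [0.4155, -0.2263, 0.2311]
ee_rot: [1.0, 0.028, -0.0, -0.0]
ft_force: [0.4, -0.4, -0.6]
grip_width: -0.001
```

>>> move_arm([
  [[0.8,-1,0],[0,0,0],0],
  [[0.8,-1,0],[0,0,0],0],
  [[0.8,-1,0],[0,0,0],0],
  [[0.3,-0.3,0],[0,0,0],0],
  [[0,0,0],[0,0,0],0],
])

```text
clock: 2.6
position: [0.4779, -0.1412, 0.231]
ee_rot: [1.0, 0.028, -0.0, -0.0]
ft_force: [-0.7, -1.0, 0.1]
grip_width: -0.001
```

>>> move_arm([
  [[0,0,0],[0,0,0],0],
  [[0,0,0],[0,0,0],0],
])

```text
clock: 2.85
position: [0.4776, -0.1422, 0.2313]
ee_rot: [1.0, 0.027, -0.0, 0.0]
ft_force: [-0.3, 0.6, -0.3]
grip_width: 0.0
```

>>> move_arm([
  [[0.8,-1,0],[0,0,0],0],
  [[0,0,1],[0,0,0],0],
  [[0,0,1],[0,0,0],0],
  [[0,0,0],[0,0,0],0],
  [[0,0,0],[0,0,0],0],
])

```text
clock: 3.48
position: [0.497, -0.1155, 0.1824]
ee_rot: [1.0, 0.027, 0.001, 0.0]
ft_force: [0.5, -0.7, -0.3]
grip_width: -0.0
```

Run:
```python
from workcell import *
import cv2,numpy as np
c=cv2.INTER_CUBIC
s=camera("scene")[120:270,186:346,::-1]; t=camera("top")[118:218,168:328,::-1]
cv2.imwrite("pics/b.png",np.hstack([cv2.resize(s,(480,450),interpolation=c),cv2.resize(t[:, 100:],(300,450),interpolation=c)]))
```

```text
(no output)
```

View pics/b.png

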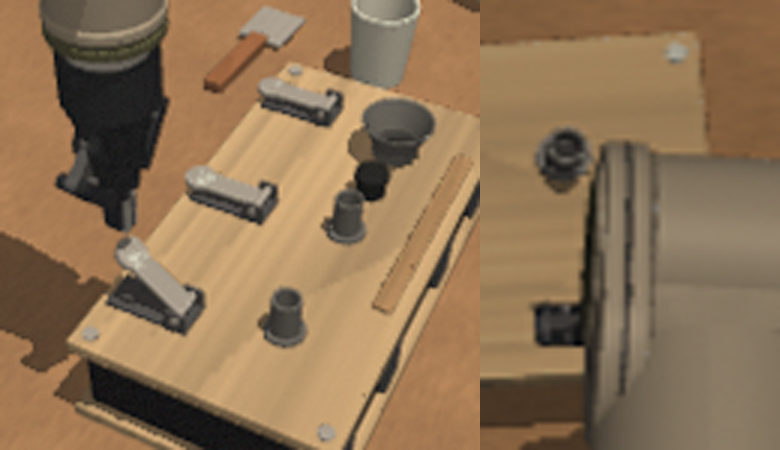

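The closed fingertips at crop (120,225) sit just above the open pad at (127,248), with the other latches clear. I'll press straight down.

>>> move_arm([
  [[0,0,0.5],[0,0,0],0],
  [[0,0,0.4],[0,0,0],0],
  [[0,0,0.4],[0,0,0],0],
  [[0,0,0.3],[0,0,0],0],
  [[0,0,0.3],[0,0,0],0],
])

```text
clock: 4.2
position: [0.4967, -0.1151, 0.1333]
ee_rot: [1.0, 0.028, 0.0, -0.0]
ft_force: [-2.0, -0.4, 2.1]
grip_width: 0.002
```

>>> move_arm([
  [[0,0,0.25],[0,0,0],0],
  [[0,0,0.15],[0,0,0],0],
  [[0,0,0.1],[0,0,0],0],
  [[0,0,0],[0,0,0],0],
  [[0,0,0],[0,0,0],0],
])

```text
clock: 4.82
position: [0.4968, -0.1151, 0.1215]
ee_rot: [1.0, 0.028, 0.0, 0.0]
ft_force: [-0.6, -0.3, 0.2]
grip_width: -0.004
```

>>> move_arm([
  [[0,0,0.1],[0,0,0],0],
  [[0,0,0.08],[0,0,0],0],
  [[0,0,0],[0,0,0],0],
])

```text
clock: 5.2
position: [0.4967, -0.1152, 0.117]
ee_rot: [1.0, 0.028, 0.0, 0.0]
ft_force: [-1.8, -0.4, 4.7]
grip_width: 0.001
```

>>> move_arm([
  [[0,0,0.06],[0,0,0],0],
  [[0,0,0],[0,0,0],0],
])

```text
clock: 5.45
position: [0.4968, -0.1152, 0.1167]
ee_rot: [1.0, 0.028, 0.0, 0.0]
ft_force: [-8.2, 0.6, 18.9]
grip_width: -0.002
```

The height is at the shut level of 0.117 and force rises sharply at the stop. Lifting to check.

>>> move_arm([
  [[0,0,-0.5],[0,0,0],0],
  [[0,0,-1],[0,0,0],0],
  [[0,0,-1],[0,0,0],0],
  [[0,0,-1],[0,0,0],0],
  [[0,0,-1],[0,0,0],0],
])

```text
clock: 6.08
position: [0.4966, -0.1151, 0.2288]
ee_rot: [1.0, 0.028, 0.0, 0.0]
ft_force: [0.2, 0.3, -0.5]
grip_width: 0.004
```

Run:
```python
from workcell import *
import cv2
s=camera("scene")[120:270,186:346,::-1]
cv2.imwrite("pics/c.png",cv2.resize(s,(640,600),interpolation=cv2.INTER_CUBIC)); print(get_obs()['position'])
```

```text
[ 0.49798338 -0.11517864  0.23215281]
```

View pics/c.png

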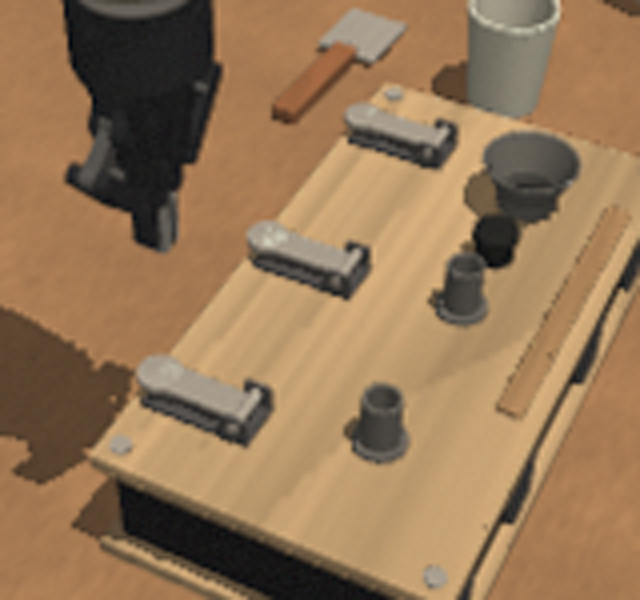

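All three levers now lie flat; the pressed one has its pad at crop (160,375). Moving to the funnel at (0.618, 0.1715), staying high.

>>> move_arm([
  [[0.45,-0.9,0],[0,0,0],0],
  [[0.45,-0.9,0],[0,0,0],0],
  [[0.45,-0.9,0],[0,0,0],0],
  [[0.45,-0.9,0],[0,0,0],0],
  [[0.45,-0.9,0],[0,0,0],0],
])

```text
clock: 6.75
position: [0.5469, 0.0011, 0.2278]
ee_rot: [1.0, 0.028, 0.0, 0.0]
ft_force: [-0.6, -1.0, 0.6]
grip_width: -0.0
```

>>> move_arm([
  [[0.45,-0.9,0],[0,0,0],0],
  [[0.45,-0.9,0],[0,0,0],0],
  [[0.45,-0.9,0],[0,0,0],0],
  [[0.45,-0.9,0],[0,0,0],0],
  [[0.45,-0.9,0],[0,0,0],0],
])

```text
clock: 7.38
position: [0.5969, 0.1165, 0.2277]
ee_rot: [1.0, 0.027, 0.0, -0.0]
ft_force: [-0.0, 0.5, -0.6]
grip_width: -0.001
```

>>> move_arm([
  [[0.5,-0.9,0],[0,0,0],0],
  [[0.4,-0.9,0],[0,0,0],0],
  [[0,0,0],[0,0,0],0],
  [[0,0,0],[0,0,0],0],
])

```text
clock: 7.88
position: [0.6166, 0.1612, 0.2276]
ee_rot: [1.0, 0.027, -0.0, 0.0]
ft_force: [0.6, 0.1, 0.2]
grip_width: 0.002
```

>>> move_arm([
  [[0.08,-0.4,0.2],[0,0,0],0],
  [[0,0,0.8],[0,0,0],0],
  [[0,0,0.8],[0,0,0],0],
  [[0,0,0.4],[0,0,0],0],
  [[0,0,0],[0,0,0],0],
])

```text
clock: 8.5
position: [0.6176, 0.1716, 0.1716]
ee_rot: [1.0, 0.027, -0.001, 0.0]
ft_force: [-0.4, -0.1, 1.0]
grip_width: 0.002
```

Run:
```python
from workcell import *
import cv2,numpy as np
from h import proj
o=get_obs()['position'];print(o)
c=cv2.INTER_CUBIC
s=camera("scene")[120:270,206:366,::-1]; t=camera("top")[118:218,168:328,::-1]
print((proj("scene",o)-[206,120])*3, "rim scene",(proj("scene",[.618,.1715,.14])-[206,120])*3)
cv2.imwrite("pics/d.png",np.hstack([cv2.resize(s,(480,450),interpolation=c),cv2.resize(t[:, :66],(300,450),interpolation=c)]))
```

```text
[0.6175538  0.17155798 0.17156665]
[341.81097464  93.11522046] rim scene [338.11151393 119.84301144]
```

View pics/d.png

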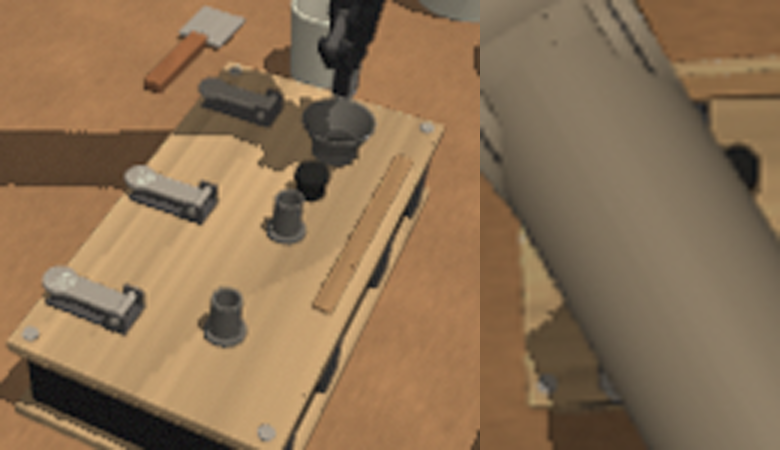

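The fingertips at crop (342,96) are about 31 mm above the rim centre at (338,120), without contact. All levers are flat and the bystanders haven't moved. Holding for just over 3 s.

>>> move_arm([
  [[0,0,0],[0,0,0],0],
  [[0,0,0],[0,0,0],0],
  [[0,0,0],[0,0,0],0],
  [[0,0,0],[0,0,0],0],
  [[0,0,0],[0,0,0],0],
])

```text
clock: 9.22
position: [0.618, 0.172, 0.1728]
ee_rot: [1.0, 0.028, 0.0, 0.0]
ft_force: [-0.3, -0.2, -0.0]
grip_width: -0.006
```

>>> move_arm([
  [[0,0,0],[0,0,0],0],
  [[0,0,0],[0,0,0],0],
  [[0,0,0],[0,0,0],0],
  [[0,0,0],[0,0,0],0],
  [[0,0,0],[0,0,0],0],
])

```text
clock: 9.85
position: [0.618, 0.172, 0.1728]
ee_rot: [1.0, 0.028, 0.0, 0.0]
ft_force: [-0.0, 0.2, -0.6]
grip_width: -0.001
```

>>> move_arm([
  [[0,0,0],[0,0,0],0],
  [[0,0,0],[0,0,0],0],
  [[0,0,0],[0,0,0],0],
  [[0,0,0],[0,0,0],0],
  [[0,0,0],[0,0,0],0],
])

```text
clock: 10.48
position: [0.618, 0.172, 0.1728]
ee_rot: [1.0, 0.028, 0.0, 0.0]
ft_force: [-1.0, -0.1, 0.2]
grip_width: 0.0
```

>>> move_arm([
  [[0,0,0],[0,0,0],0],
  [[0,0,0],[0,0,0],0],
  [[0,0,0],[0,0,0],0],
  [[0,0,0],[0,0,0],0],
  [[0,0,0],[0,0,0],0],
])

```text
clock: 11.1
position: [0.618, 0.172, 0.1728]
ee_rot: [1.0, 0.028, 0.0, 0.0]
ft_force: [0.3, -1.4, 1.1]
grip_width: -0.001
```

>>> move_arm([
  [[0,0,0],[0,0,0],0],
  [[0,0,0],[0,0,0],0],
  [[0,0,0],[0,0,0],0],
  [[0,0,0],[0,0,0],0],
  [[0,0,0],[0,0,0],0],
])

```text
clock: 11.72
position: [0.618, 0.172, 0.1728]
ee_rot: [1.0, 0.028, 0.0, 0.0]
ft_force: [0.1, 0.7, -0.3]
grip_width: 0.0
```

```bash
python3 -c "
from workcell import *
o=get_obs();print(o['clock'],o['position'],o['ft_force']);print(hand_in())"
```

```text
11.725 [0.6180125  0.1720166  0.17278214] [ 0.12912426  0.65076688 -0.32051307]
the job is handed in; nothing more can be done
None
```

The open latch, the right-hand one seen from the robot, is pressed shut, and the arm finished still pointing at the filling funnel. I handed the job in at 11.7 s.

- **Latch:** I pressed with closed fingertips down to z = 0.117, the shut height, where the force rose to about 19 N against the stop. The picture after lifting shows all three levers flat. I judged that by eye, without measuring the lever's angle again.
- **Pointing:** the fingertips were held still for just over 3 s, about 33 mm above the rim and within a few mm of its middle. Force readings stayed at noise level, so nothing was being touched.
- **Surroundings:** in the last picture, taken before the hold, the vents, plug and stick look unmoved.
- **Disagreement:** the two camera views put the funnel's middle about 4 mm apart in y. I relied mostly on the top view. The last top view was blocked by the arm, so the final check rests on the scene view and the arm's own position reading.

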